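Turn the four-armed work carrier to the gauge post

TASK

Push sideways with a fingertip, not gripping it, on one of the bare arms of the four-armed carrier and turn it slowly round, either way, until the tallest part (the tall sleeve) stands squarely in front of the gauge post, with the tip of the post's nose pointing at the middle of the sleeve; then leave it there at rest and draw the hand clear. Do not touch, lift or tip any of the four parts: they must ride round in their seats. Leave the hammer, tin, steel offcut and pot alone.

Things in the scene. Friction and masses are not known exactly. Their poses are not given: they have to be found in the camera images.
- base: Fixed green cast base: disc of radius 100 mm, 20 mm high, with a lug 44 mm wide and 20 mm high along its +x axis out to 220 mm from the centre, which bears the gauge post. Origin: centre of the disc's underside, on the bench; the carrier turns about the vertical through it.
- gauge_tip (a point): Tip of the gauge post's nose, 72 mm above the bench, 157 mm from the turning axis. The post is a fixed steel rod of 18 mm diameter on the base's lug, 203 mm from the axis, top 86 mm above the bench; the nose (10 mm thick, pointed, level) points from it at the turning axis.
- carrier: Steel carrier with four arms along its own +x, +y, -x, -y, turning either way (over a full turn) about the vertical through its origin, which lies 40 mm above the bench. Dry friction of about 0.15 N m: it stays where left but glides on after a quick shove; 2 to 3 N at 68 mm from the axis turns it. Hub: radius 22 mm, top 62 mm above the bench, its pin 69 mm.
- spoke_mid (a point): Middle of the bare stretch of the carrier's +x arm, 65 mm from the axis, 50 mm above the bench. All four arms are alike: flat bars 16 mm wide, 44 to 56 mm above the bench, bare from 22 to 108 mm from the axis; the base disc is 24 mm below them.
- seat (a point): Centre of the floor of the seat at the end of the +x arm, 130 mm from the axis, 46 mm above the bench. All four arms end in such a round seat: 44 mm outside, 38 mm inside diameter, rim 54 mm above the bench. Each holds one part.
- gauge_spot (a point): The place in front of the gauge post where the middle of the tall sleeve's foot must come: on the base, 130 mm from the turning axis on the line from the axis to the post, 46 mm above the bench (fixed; turns with the base's placing only).
- sleeve: The tall sleeve: plain upright cylinder of turned metal, 34 mm diameter, 44 mm high (much the tallest of the four parts; top 90 mm above the bench), with a dark bore of 18 mm in its top; its origin is the centre of its underside (foot), z up. It stands loose in one of the four seats of the carrier (which one varies).
- collar: Low plain collar, same metal, 34 mm diameter, 15 mm high, dark bore in its top; its origin is the centre of its underside (foot), z up. It stands loose in one of the four seats of the carrier (which one varies).
- spool: Waisted spool, same metal, 34 mm diameter at its foot, 26 mm high; its origin is the centre of its underside (foot), z up. It stands loose in one of the four seats of the carrier (which one varies).
- cone: Blunt cone, same metal, 34 mm diameter at its foot, 26 mm high; its origin is the centre of its underside (foot), z up. It stands loose in one of the four seats of the carrier (which one varies).
- hammer: Bystander: hammer lying on the bench to the right of the work, roughly along x.
- tin: Bystander: tin with a paper label, 66 mm diameter, 100 mm high, on the bench to the left; origin at its underside.
- offcut: Bystander: dark steel block 70 x 35 x 30 mm on the bench to the right; origin at its underside.
- pot: Bystander: open steel pot, 80 mm across the rim, 70 mm high, on the bench to the left; origin at its underside.

How it is judged:
By the outcome, as a careful person would: the job done as asked, in the order asked, and still so for the second after the job is handed in, with the robot touching nothing.
It also fails if it takes over 45 s, if anything falls off the work surface, if the arm or the gripper's body presses on something with over 40 N, if the wrist force passes 120 N, or if a joint passes its speed limit or range.

ROBOT

A 6-joint arm with a two-finger parallel gripper is mounted at the origin on the work surface. World frame = base frame: x ahead of the robot, y to its left, z up, the work surface at z = 0. Lengths are in m, angles in degrees, forces in N, time in s.
With the tool pointing down it reaches from about 0.375 to 0.75 m from the base axis. Payload 9 kg.
Tool frame: the origin (TCP) lies where the fingers leave the gripper's body, on its centre line; the fingertips stand 73 mm ahead of it and the grasp point (between the pads) lies 54 mm ahead of it (robot.tip_reach is the distance from the TCP to the fingertips, in m); z points along the fingers, y is the line along which they close (so a half turn about z gives the same grasp; the last joint's range is limited). The gripper opens to 85 mm and grips with 20 to 120 N. Pads are 22 mm wide; open, the fingers measure 114 mm over their backs; the gripper's body (76 mm by 85 mm) begins 54 mm behind the grasp point. The pads swing forward as they close: fully open they stand 13 mm farther back than shut.
Start: joints at [62.183, 5.964, 5.575, 89.605, 0, 77.527], TCP at [0.159, 0.579, 0.304] pointing down, gripper open.
Joint ranges: [-171.21, 171.21], [-48.23, 106.86], [-62.78, 66.21], [-105.2, 120.99], [-86.42, 89.51], [-180, 180]. Speed limits (degrees/s): [127.2, 127.2, 147.25, 180, 180, 180].

INTERFACE

Orientations are given as [roll, pitch, yaw] about the fixed x, y, z axes, in that order (R = Rz(yaw) Ry(pitch) Rx(roll)).
In Python, from plant import robot gives the robot as it stands. Calls block until the motion is done:
- robot.move_pose(position, orientation): joint-space move of the TCP to a pose.
- robot.line_to(position, vel=0.15, rotation=None, guard=None): straight line of the TCP; rotation=None keeps the orientation; vel is the mean speed in m/s. With guard (N) it stops when the force on the tool has changed by that much, and returns True; else False.
- robot.goto_joints(angles): joint-space move.
- robot.set_gripper(opening): finger opening in m; the grip force is fixed at half the most; returns when the fingers have stopped.
- robot.pause(seconds).
- robot.ik(position, orientation): joint angles nearest the present ones, or None.
- robot.observe(): the state.
- robot.grab_frame(name): name is "scene" or "top" or "wrist"; returns the picture (400x640x3 uint8, blue, green, red); there is no depth.
- robot.get_calibration(name): a dict with "vertical_fov" (degrees; the focal length in pixels is half the picture's height over the tangent of half this angle, whatever the lens; pixels are square), "cx", "cy" (the principal point, pixels), "rvec" (rotation vector, rad) and "tvec" (3), from world to camera coordinates, as OpenCV has them. Camera axes: x right, y down, z forward; pixel columns grow to the right and rows downward; lengths in m; the calibration is good to about 2 mm. The wrist camera is an equidistant fisheye: a pixel r from the principal point sees the ray r / f radians off the axis. A picture is of the moment at which its call begins: read the wrist's pose just before it. get_calibration takes no time and is no camera call; for the wrist camera it gives the pose at the moment of the call.
A pose or a line that the arm cannot do raises robot.IKError and nothing moves.
- robot.job_done(): hands the job in; it is judged then, once.
The state is a dict: "time": time; "q": joint angles; "qvel": joint speeds; "joint_torque": joint torques, N m; "tool_pos": TCP position; "tcp_rot": TCP orientation; "ft_force": force on the tool from outside, world axes, zero at the start; "torque": the same for the moment, N m; "gripper_width": finger opening in m; "gripper_force": force on a finger pad.
Only numpy, scipy, OpenCV 4.12 (cv2) and the standard library are available. Lean on these libraries where they do the work, as an engineer would, in place of code of your own. Each camera call takes 0.05 s, during which the arm holds its last target. There are 200 camera calls.

## Working session

There is one attempt and no reset: what is moved stays moved. The work goes in short steps, each a Python script; the robot and the scene stay as the last script left them, time stands still between calls to the robot, and variables do not carry over. Pictures are saved under pics/ and viewed, at most 10 in all, crops included, and the job is handed in when it is done.

```bash
ls; mkdir -p pics; python3 - <<'E'
from plant import robot
import cv2
for n in("scene","top"):
    cv2.imwrite(f"pics/{n}0.png",robot.grab_frame(n)); print(n,robot.get_calibration(n))
o=robot.observe();print(o['time'],o['tool_pos'],o['tcp_rot'])
E
```

```text
pics
scene {'vertical_fov': 51.424108391631016, 'cx': 321.22189379650524, 'cy': 199.27775986432928, 'rvec': array([ 2.06397421,  1.41517922, -0.53684829]), 'tvec': array([-0.19530528, -0.3127893 ,  1.54916179])}
top {'vertical_fov': 43.77540954532349, 'cx': 311.3093672611285, 'cy': 197.8344204699102, 'rvec': array([ 2.21609744, -2.17358724,  0.0493573 ]), 'tvec': array([-0.01941181,  0.53818131,  1.76007554])}
0.1 [0.15865013 0.5784306  0.30320965] [-1.79934604e+02 -1.49155245e-02  1.64658232e+02]
```

View pics/top0.png

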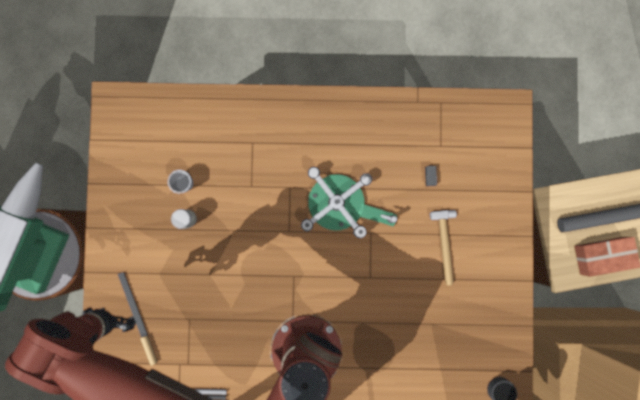

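View pics/scene0.png

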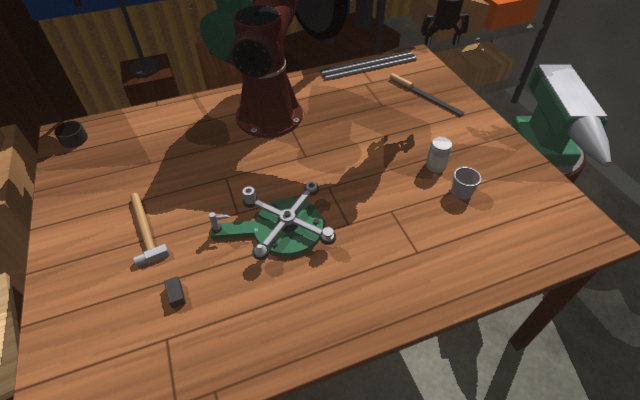

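The top view shows the hub at about (337,202), the post at about (393,219) and the sleeve's arm ending at (360,232). The scene view confirms the sleeve at (249,195). I'll look closer with the wrist camera.

```bash
cat > h.py <<'E'
import cv2,numpy as np
from plant import robot
def ray(cal,px,fish=False):
    R=cv2.Rodrigues(np.array(cal['rvec']))[0]; t=np.array(cal['tvec']).ravel()
    f=200/np.tan(np.radians(cal['vertical_fov']/2))
    d=(np.array(px,float)-[cal['cx'],cal['cy']])/f
    if fish:
        r=np.hypot(*d); v=np.r_[d/r*np.sin(r),np.cos(r)] if r>1e-9 else np.array([0,0,1.])
    else: v=np.r_[d,1]
    return -R.T@t, R.T@v
def onz(cal,px,z,fish=False):
    c,v=ray(cal,px,fish); return c+v*(z-c[2])/v[2]
def proj(cal,P):
    R=cv2.Rodrigues(np.array(cal['rvec']))[0]; v=R@np.array(P)+np.array(cal['tvec']).ravel()
    f=200/np.tan(np.radians(cal['vertical_fov']/2)); th=np.arctan2(np.hypot(v[0],v[1]),v[2])
    return np.array([cal['cx'],cal['cy']])+f*th*v[:2]/max(np.hypot(v[0],v[1]),1e-9)
E
python3 - <<'E'
from h import *
c=robot.get_calibration('top')
for n,p,z in(('hub',(337,202),.069),('sleeve',(360.5,232),.09),('post',(394,219),.086)): print(n,onz(c,p,z).round(4))
h=onz(c,(337,202),.069)
robot.set_gripper(0.0)
for z in(.33,.30,.36):
    try: robot.move_pose([h[0]-.03,h[1],z],[180,0,180]);break
    except robot.IKError as e: print(e)
o=robot.observe();k=robot.get_calibration('wrist');print(o['time'],o['tool_pos'],o['q']); print(k)
im=robot.grab_frame('wrist');cv2.imwrite('pics/w0.png',im)
np.save('w0.npy',k,allow_pickle=True)
E
```

```text
hub [ 0.5231 -0.0981  0.069 ]
sleeve [ 0.4218 -0.1785  0.09  ]
post [ 0.4682 -0.2923  0.086 ]
3.5333 [ 0.49319449 -0.09750298  0.33000367] [-2.61246154e+01 -1.05907027e+01 -7.85258322e+00  9.27388143e+01
  5.93615711e-03 -2.61709920e+01]
{'vertical_fov': 65.70646984690485, 'cx': 319.6403877560123, 'cy': 201.0706863247245, 'rvec': array([-2.04149423, -2.04554709, -0.3381247 ]), 'tvec': array([ 0.0981146 , -0.51690853,  0.24643161])}
```

View pics/w0.png

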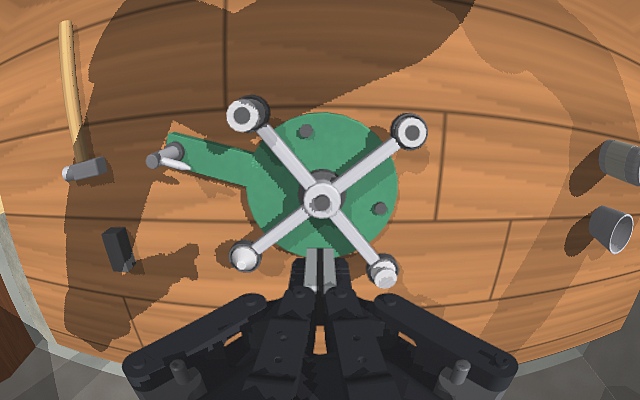

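The wrist view shows the hub pin at about (322,202), the sleeve's bore at (241,115), the post top at (152,160) and the nose tip at about (188,164). I'll refine those with a crop and compute the angles.

```bash
python3 - <<'E'
from h import *
k=np.load('w0.npy',allow_pickle=True).item()
im=cv2.imread('pics/w0.png')
cv2.imwrite('pics/w0c.png',cv2.resize(im[90:225,140:350],None,fx=3.8,fy=3.8,interpolation=cv2.INTER_CUBIC))
P={'hub':((322,202),.069),'sleeve':((241,115),.09),'tip':((188,164),.072),'post':((152,160),.086),'collar':((412,131.5),.061)}
X={n:onz(k,p,z,True) for n,(p,z) in P.items()}
for n in X:
    d=X[n]-X['hub'];print(n,X[n].round(4),np.hypot(d[0],d[1]).round(4),np.degrees(np.arctan2(d[1],d[0])).round(2))
# dark bores, gray levels
g=cv2.cvtColor(im,cv2.COLOR_BGR2GRAY)
for n in('hub','sleeve','collar'):
    x,y=map(int,P[n][0]);w=g[y-9:y+10,x-9:x+10];m=(w<110).astype(np.uint8)
    N,l,s,c=cv2.connectedComponentsWithStats(m);i=1+np.argmin(np.hypot(*(c[1:]-9).T));print(n,c[i]+[x-9,y-9],s[i,4],onz(k,c[i]+[x-9,y-9],P[n][1],True).round(4))
hsv=cv2.cvtColor(im,cv2.COLOR_BGR2HSV);m=cv2.inRange(hsv,(65,80,30),(90,255,255))
c=max(cv2.findContours(m,0,1)[0],key=cv2.contourArea)
pts=np.array([onz(k,q[0],.02,True)[:2] for q in c])
h=X['hub'][:2];
# disc rim: points within 94..106mm of centre, algebraic circle fit, iterated
for _ in range(5):
    r=np.hypot(*(pts-h).T);q=pts[(r>.094)&(r<.106)]
    s=np.linalg.lstsq(np.c_[2*q,np.ones(len(q))],(q**2).sum(1),rcond=None)[0];h=s[:2]
print('disc',h,np.sqrt(s[2]+h@h),len(q))
E
```

```text
hub [ 0.5239 -0.0944  0.069 ] 0.0 0.0
sleeve [ 0.4239 -0.1767  0.09  ] 0.1295 -140.54
tip [ 0.4771 -0.2483  0.072 ] 0.1608 -106.91
post [ 0.4679 -0.2884  0.086 ] 0.2019 -106.1
collar [0.4428 0.0065 0.061 ] 0.1295 128.8
hub [321.265 202.265] 200 [ 0.5242 -0.0953  0.069 ]
sleeve [241.49514563 115.11165049] 206 [ 0.4241 -0.1762  0.09  ]
collar [412.05194805 132.37662338] 154 [0.4438 0.0066 0.061 ]
disc [ 0.51497741 -0.22317065] 0.09887692833038883 57
```

View pics/w0c.png

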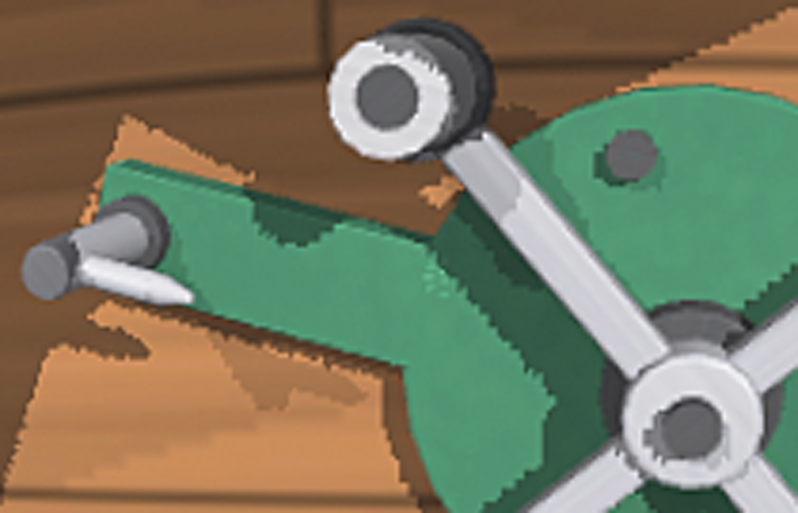

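Refined from the crop: tip (190.8,168.2), post top (152.4,161), pin (322.1,202.6), sleeve bore (241.8,115.5). I need about +34° (CCW), pushing the collar's arm, which is low and clear of the post.

```bash
cat >> h.py <<'E'
TR=robot.tip_reach
def ppose(hub,phi,rho=.068,d=.0225,z=.042):
    a=np.radians(phi);u=np.array([np.cos(a),np.sin(a)]);n=np.array([-u[1],u[0]])
    return [*(np.array(hub)[:2]+rho*u-d*n),z+TR],[180,0,phi]
def sweep(hub,a,b,vel,step=3,**kw):
    for phi in np.linspace(a,b,max(2,int(abs(b-a)/step)+2))[1:]:
        p,r=ppose(hub,phi,**kw); robot.line_to(p,vel=vel,rotation=r)
def ang(h,p): d=np.array(p)-h; return np.hypot(d[0],d[1]).round(4),np.degrees(np.arctan2(d[1],d[0])).round(2)
E
python3 - <<'E'
from h import *
k=np.load('w0.npy',allow_pickle=True).item()
hub=onz(k,(322.1,202.6),.069,True);print(hub.round(4))
for n,p,z in(('tip',(190.8,168.2),.072),('post',(152.4,161),.086),('slv',(241.8,115.5),.09),('col',(412,132),.061)): print(n,ang(hub,onz(k,p,z,True)))
np.save('hub.npy',hub)
p,r=ppose(hub,112)
robot.move_pose([p[0],p[1],.2],r)
print(robot.line_to(p,vel=.1,guard=8))
sweep(hub,112,124,.04,step=6)
sweep(hub,124,154,.02,step=5)
robot.pause(.3)
o=robot.observe();print(o['time'],o['tool_pos'],o['ft_force'],TR)
k=robot.get_calibration('wrist');im=robot.grab_frame('wrist');cv2.imwrite('pics/w1.png',im);np.save('w1.npy',k,allow_pickle=True)
for n,p in(('hub',[*hub[:2],.069]),): print(proj(k,p))
E
```

```text
[ 0.5246 -0.0943  0.069 ]
tip (np.float64(0.1568), np.float64(-105.71))
post (np.float64(0.2015), np.float64(-105.99))
slv (np.float64(0.1291), np.float64(-140.83))
col (np.float64(0.1295), np.float64(128.88))
False
9.85 [ 0.47335291 -0.04422847  0.11456216] [ 0.39843894  0.09549885 -0.39485913] 0.0726
[280.20253416 382.84269656]
```

View pics/w1.png

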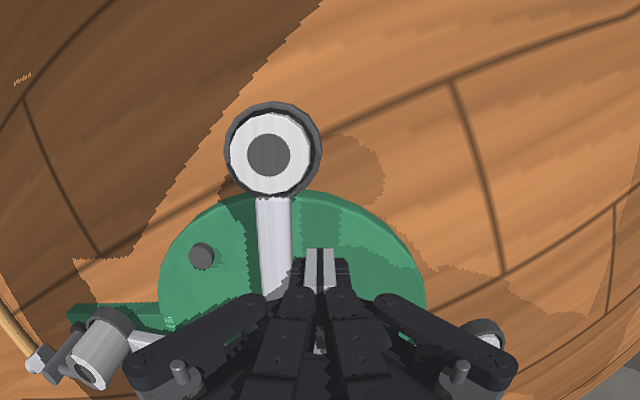

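The wrist view shows the arm against the finger, with the collar bore at about (268,155). I'll compute the arm angle, then push the rest slowly.

```bash
python3 - <<'E'
from h import *
hub=np.load('hub.npy')
def col():
    k=robot.get_calibration('wrist');im=robot.grab_frame('wrist')
    g=cv2.cvtColor(im,cv2.COLOR_BGR2GRAY);m=(g[130:180,240:295]<120).astype(np.uint8)
    N,l,s,c=cv2.connectedComponentsWithStats(m);i=l[25,28];q=c[i]+[240,130]
    return q.round(1),s[i,4],*ang(hub,onz(k,q,.061,True))
r=col();print(r)
phi=154; off=r[3]-phi
tgt=-105.85+269.7   # collar bearing wanted
if abs(off)<6:
    sweep(hub,phi,tgt-off-2.0,.015,step=4); phi=tgt-off-2.0
    robot.pause(.3);r=col();print(r)
    f=phi+(tgt-r[3])
    sweep(hub,phi,f,.006,step=10); robot.pause(.3); print(col(),f)
    # back off along the way we came, then up
    p,rr=ppose(hub,f,d=.04);robot.line_to(p,vel=.03)
    p[2]=.2;robot.line_to(p,vel=.12)
    robot.move_pose([hub[0]-.06,hub[1]-.08,.30],[180,0,180])
    k=robot.get_calibration('wrist');im=robot.grab_frame('wrist');cv2.imwrite('pics/w2.png',im);np.save('w2.npy',k,allow_pickle=True)
    print(robot.observe()['time'],proj(k,hub),[proj(k,[hub[0]+.13*np.cos(np.radians(-105.85)),hub[1]+.13*np.sin(np.radians(-105.85)),.09])])
E
```

```text
(array([268.2, 154.6]), np.int32(1416), np.float64(0.1292), np.float64(153.16))
(array([268.9, 154.5]), np.int32(1421), np.float64(0.1292), np.float64(161.72))
(array([269.5, 154.5]), np.int32(1415), np.float64(0.1292), np.float64(163.75)) 164.82
14.775 [391.86748129 237.23228938] [array([272.01467843, 214.04388864])]
```

View pics/w2.png

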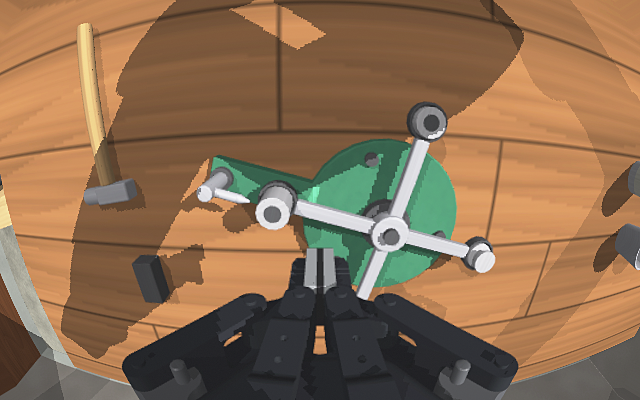

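The sleeve's bore at about (272,214) now stands before the nose tip at about (249,201). I'll check the fine alignment on a crop.

```bash
python3 - <<'E'
import cv2
im=cv2.imread('pics/w2.png')
cv2.imwrite('pics/w2c.png',cv2.resize(im[160:260,190:420],None,fx=3.4,fy=3.4,interpolation=cv2.INTER_CUBIC))
E
```

```text
(no output)
```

View pics/w2c.png

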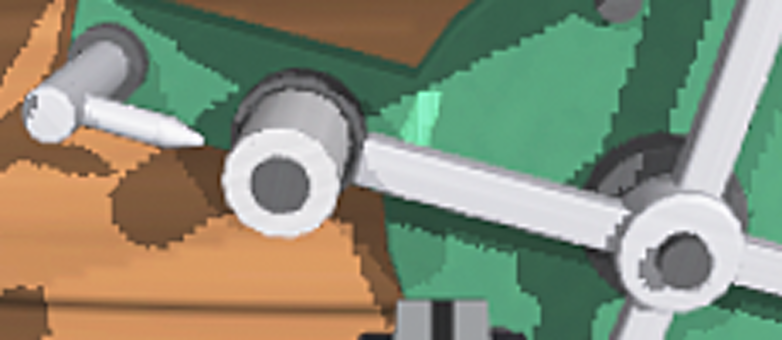

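Crop: tip (203,143), post top (50,114), bore (280,185), pin (684,262).

```bash
python3 - <<'E'
from h import *
k=np.load('w2.npy',allow_pickle=True).item()
g=lambda x,y,z:onz(k,((x+.5)/3.4-.5+190,(y+.5)/3.4-.5+160),z,True)
h=g(684,262,.069);s=g(280,185,.09);t=g(203,143,.072);p=g(50,114,.086)
print(h.round(4));print('slv',ang(h,s),'tip',ang(h,t),'post',ang(h,p))
d=(p-s)[:2];print('post->sleeve bearing',ang(s,p),'tip from slv',ang(s,t))
E
```

```text
[ 0.5239 -0.0955  0.069 ]
slv (np.float64(0.1286), np.float64(-105.71)) tip (np.float64(0.1555), np.float64(-105.44)) post (np.float64(0.2008), np.float64(-105.96))
post->sleeve bearing (np.float64(0.0721), np.float64(-106.41)) tip from slv (np.float64(0.0269), np.float64(-104.13))
```

```bash
python3 -c "
from plant import robot
print(robot.job_done())"
```

```text
the job is handed in; nothing more can be done
None
```

I turned the carrier about 35° with a fingertip on the collar's arm. The tall sleeve now stands in front of the gauge post, within about 0.3° of the nose by the last wrist picture; the hand is clear and the job is handed in.

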